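Load the battery stick into the work-light charging cradle

ROBOT

A 6-joint arm with a two-finger parallel gripper is mounted at the origin on the work surface. World frame = base frame: x ahead of the robot, y to its left, z up, the work surface at z = 0. Lengths are in mm, angles in rad, forces in N, time in s.
With the tool pointing down it reaches from about 275 to 750 mm from the base axis. Payload 10.2 kg.
Tool frame: the origin (TCP) lies midway between the tips of the shut fingers; the grasp point (between the pads) lies 19 mm behind it; z points along the fingers, y is the line along which they close (so a half turn about z gives the same grasp; the last joint's range is limited). The gripper opens to 85 mm and grips with 20 to 120 N. Pads are 22 mm wide; open, the fingers measure 114 mm over their backs; the gripper's body (76 mm by 85 mm) begins 54 mm behind the grasp point. The pads swing forward as they close: fully open they stand 13 mm farther back than shut.
Start: joints at [-1.419, 0.313, 1.498, -0, 1.331, -0.223], TCP at [192.183, -488.566, 231.294] pointing down, gripper open.
Joint ranges: [-2.94, 2.94], [-0.97, 2.17], [0.19, 2.56], [-1.23, 4.37], [0.02, 3.11], [-2.88, 2.88]. Speed limits (rad/s): [2.39, 2.39, 3.01, 3.14, 3.14, 3.14].

INTERFACE

Orientations are given as a unit quaternion [w, x, y, z].
In Python, from rig import sense, capture, finish_job, find_in, place_of gives the robot as it stands. The module is installed in compiled form; this text tells all that it offers.
- The arm moves only by the shell command python3 -m jog 'ROWS' [FORCE]. ROWS is JSON, a list of rows, each an object of numbers: "tx", "ty", "tz": the shift along the tool's x, y, z in mm; "ax", "ay", "az": the turn, a rotation vector about the tool's x, y, z in rad; "jaw": the closure, from -1 (fully open) to 1 (shut), so that 0 is half open. In form: [{"tx": .., "ty": .., "tz": .., "ax": .., "ay": .., "az": .., "jaw": ..}, ...]. A call has 1 to 5 rows; each row shifts and turns the commanded pose from where the row before left it, along the tool's axes as they then stand; what a row does not reach is not made up. A row lasts 1/8 s, in which the tool goes at most 62.5 mm and 10.7 degrees, less where a joint would pass 70% of its speed; a pose out of reach is approached as far as the arm can. A call with a gripper value outside its range is refused whole. The fingers move at their own pace and stop on an object; FORCE is the grip in N (left out, the last holds). Time passes only in rows, so rows that do not move let the fingers close. It gives the time, the measured TCP pose, the force, the opening and the grip force at its end, in the units of the state.
- sense(): the state, without advancing time (a new reading comes with each control period).
- capture(name): name is "scene" or "top"; returns a dict with "color" (384x512x3 uint8, red, green, blue), "depth" (384x512 float32, mm along the optical axis (not along the pixel's ray), 0 where there is no reading), "fx", "fy", "cx", "cy" (pixels), "camera_from_world" (4x4, takes a point from world to camera coordinates). Camera axes: x right, y up, looking along -z (the intrinsics and any distortion apply to the point x, -y, -z); pixel columns grow to the right and rows downward; lengths in mm; the calibration is good to about 2 mm. A picture is of the moment at which its call begins.
- finish_job(): hands the job in; it is judged then, once.
Trained networks look in the newest picture that a camera, given by its name, has taken for a name from the list of things; names that differ only in an ending like _2 or _b are one class to them, and where a whole thing is asked for, a point or a joint stands for the part that bears it (a point fixed in the world has none). Each returns a list of dicts, best first, with "conf" (0 to 1); they miss things now and then, are a little off and sometimes report something else, mostly with a low value. They report only what shows in the picture. A call takes as long as a camera call. They do not tell look-alikes from the thing itself.
- find_in(query, camera): "centre" ([column, row] in pixels, amid what is visible of it).
- place_of(query, camera): "centre" ([column, row] in pixels: a listed point, or the origin of a listed thing).
The state is a dict: "time_s": time; "joints": joint angles; "dq": joint speeds; "tau": joint torques, N m; "eef_pos": TCP position; "ee_rot": TCP orientation; "force": force on the tool from outside, world axes, zero at the start; "wrist_torque": the same for the moment, N m; "grip_width": opening from 0.0 (shut) to 1.0 (fully open); "grip_force": force on a finger pad.
Only numpy, scipy, OpenCV 4.12 (cv2) and the standard library are available. Lean on these libraries where they do the work, as an engineer would, in place of code of your own. Each camera call takes 0.05 s, during which the arm holds its last target. There are 200 camera calls.

TASK

Put the thick long battery stick into the charging cradle: with its nose stud held up, push its flat tail end against the spring contact so that the spring gives way, then, keeping the spring pressed, tip the nose down into the bay and let go. It should end lying flat in the bay, held by the spring with its stud against the fixed contact wall.

Things in the scene. Friction and masses are not known exactly. Their poses are not given: they have to be found in the camera images.
- stick: Thick long battery stick, loose: black round sleeve (dia 33 mm), grey 8-sided end caps (36 across flats, 14 long), steel stud on the nose. 120 mm over caps, 180 g. Origin mid-length on its axis, 18 mm above the bench; x runs to the stud (tail face x -60 mm); nose roughly away from the robot. Bystanders: an equally thick but short stick (68 mm), an equally long but slim one (22 mm).
- stick_nose (a point): Centre of the tip of the stick's nose stud (stud dia 16 mm, 6 mm long), on the long axis, 66 mm from the stick's origin.
- cradle: Fixed charging cradle, grey, 220 x 68 mm. z up; x along the bay from the black spring housing (near the robot) to the fixed contact wall. Origin at bench level under the bay. In mm: base x -136 to 84, top z 8; flat supports, top z 18, at x -86 to -34 (tail) and 38 to 70 (nose), sides open between them for fingers; housing x -136 to -86, top z 56.
- bay (a point): Middle of the fixed contact wall's inner face: cradle x 70, y 0, z 36 mm; cradle axes. The loaded stick's stud tip rests here, its axis level at z 36, its origin at cradle x 4. The wall is 8 mm thick, top at z 40. Cheeks 5 mm thick stand beside the supports (cradle x -86 to -40 and 44 to 70): inner faces y +-29, tops z 38.
- contact (a joint): Spring contact at the tail end of the bay: brass plate 34 mm wide, 26 high (z 23 to 49 in the cradle frame). 0 = fully out, its face at cradle x -44 mm; grows in m as it is pushed towards the housing (cradle -x), to 0.036 at the stop; 0.012 with the stick loaded. Spring force 3 N at 0, 6.6 N at 0.012, 14 N at the stop.
Mind the look-alikes: they are no part of the job. Leave any blue or red look-alike of the stick alone.

How it is judged (in metres and radians):
On the way:
1. the stick's tail has pushed the spring contact in by more than 6 mm while its nose is still raised (axis more than 6 degrees from level) (value of joint contact above 0.006 m and angle between stick's own x axis and vertical below 1.466 rad and x of stick_nose in the frame of cradle above 0.03 m and y of stick in the frame of cradle between -0.03 and 0.03 m), for 0.1 s.
At the end, for the whole second after the job is handed in: The stick rests still in the bay, lying on both supports (axis 30 to 44 mm above the bench at origin and stud, within 12 degrees of the bay's direction), its stud tip within 8 mm of the fixed contact wall and within 18 mm of the bay's middle line, the spring contact held in by 5 to 20 mm (x of stick_nose in the frame of cradle between 0.062 and 0.074 m and y of stick_nose in the frame of cradle between -0.018 and 0.018 m and z of stick_nose in the frame of cradle between 0.03 and 0.044 m and z of stick in the frame of cradle between 0.03 and 0.044 m and angle between the x axis of stick and the x axis of cradle, either way round below 0.22 rad and value of joint contact between 0.005 and 0.02 m and linear speed of stick below 0.02 m/s and angular speed of stick below 0.3 rad/s); the robot touches nothing.
It also fails if it takes over 40 s, if anything falls off the work surface, if the arm or the gripper's body presses on something with over 40 N, if the wrist force passes 120 N, or if a joint passes its speed limit or range.

## Working session

There is one attempt and no reset: what is moved stays moved. The work goes in short steps, Python scripts to look and compute and a shell command to move; the robot and the scene stay as the last step left them, time stands still between calls to the robot, and variables do not carry over. Pictures are saved under pics/ and viewed, at most 10 in all, crops included, and the job is handed in when it is done.

```bash
mkdir -p pics; cat > h.py <<'E'
import numpy as np, cv2
from rig import *
def world(c,u,v,depth=None,z=None):
    M=np.linalg.inv(c["camera_from_world"])
    r=np.array([(u-c["cx"])/c["fx"],-(v-c["cy"])/c["fy"],-1.0])
    if z is None:
        d=depth if depth is not None else c["depth"][int(round(v)),int(round(u))]
        return (M@np.append(r*d,1))[:3]
    o=M[:3,3]; w=M[:3,:3]@r
    return o+w*(z-o[2])/w[2]
def cloud(c):
    v,u=np.mgrid[0:384,0:512]; d=c["depth"]
    p=np.stack([(u-c["cx"])/c["fx"]*d,-(v-c["cy"])/c["fy"]*d,-d,np.ones_like(d)],-1)
    return (p@np.linalg.inv(c["camera_from_world"]).T)[...,:3]
E
python3 - <<'E'
from h import *
ims=[]
for n in("scene","top"):
    c=capture(n); ims.append(c["color"][...,::-1])
    np.save(f"{n}.npy",c,allow_pickle=True)
    print(n,{k:v for k,v in c.items() if k in("fx","fy","cx","cy")},c["camera_from_world"].round(3).tolist())
    for q in("stick","stick_nose","cradle","bay","contact"):
        for f in(find_in,place_of):
            print(q,f.__name__,[(np.round(d["centre"],1).tolist(),round(d["conf"],2)) for d in f(q,n)][:4])
cv2.imwrite("pics/top.png",cv2.resize(ims[1],(800,600))); cv2.imwrite("pics/scene.png",cv2.resize(ims[0],(800,600)))
E
```

```text
scene {'fx': 398.02153059364576, 'fy': 398.02153059364576, 'cx': 252.4380826103126, 'cy': 197.42860244825707} [[-0.49, 0.871, 0.01, 206.264], [-0.562, -0.325, 0.761, 188.498], [0.666, 0.367, 0.649, -1260.34], [0.0, 0.0, 0.0, 1.0]]
stick call [([400.5, 203.5], 0.91), ([360.5, 286.2], 0.88), ([348.9, 227.7], 0.72)]
stick call [([401.6, 203.1], 0.87), ([346.6, 225.7], 0.82), ([358.1, 282.5], 0.7)]
stick_nose call [([400.3, 202.6], 0.81), ([362.6, 279.1], 0.74), ([345.0, 222.7], 0.63)]
stick_nose call [([359.8, 304.8], 0.97), ([375.4, 206.7], 0.8), ([319.8, 220.7], 0.78)]
cradle call [([360.4, 281.4], 0.68), ([147.6, 211.9], 0.66)]
cradle call [([135.3, 223.0], 0.87)]
bay call [([150.6, 211.5], 0.75)]
bay call [([110.5, 227.2], 0.84)]
contact call [([149.7, 198.5], 0.44)]Traceback (most recent call last):
  File "<stdin>", line 9, in <module>
ValueError: it knows: bay, cradle, stick, stick_nose
```

```bash
python3 - <<'E'
from h import *
ims=[]
for n in("scene","top"):
    c=capture(n); ims.append(c["color"][...,::-1])
    np.save(f"{n}.npy",c,allow_pickle=True)
    for q,z in(("stick",18),("stick_nose",18),("cradle",0),("bay",36)):
            print(n,q,[(np.round(d["centre"],1).tolist(),round(d["conf"],2),world(c,*d["centre"],z=z).round(0).tolist()) for d in place_of(q,n)][:4])
print(c["camera_from_world"].round(3).tolist(),c["fx"],c["cx"],c["cy"])
cv2.imwrite("pics/top.png",cv2.resize(ims[1],(800,600))); cv2.imwrite("pics/scene.png",cv2.resize(ims[0],(800,600)))
E
```

```text
scene stick [([359.4, 282.9], 0.9, [499.0, 293.0, 18.0]), ([398.4, 202.9], 0.61, [210.0, 301.0, 18.0]), ([349.6, 224.3], 0.57, [345.0, 220.0, 18.0])]
scene stick_nose [([357.6, 307.1], 0.77, [556.0, 308.0, 18.0]), ([318.6, 221.3], 0.74, [372.0, 153.0, 18.0]), ([372.9, 208.5], 0.71, [263.0, 252.0, 18.0])]
scene cradle [([136.8, 222.6], 0.65, [578.0, -232.0, 0.0])]
scene bay [([114.0, 228.9], 0.56, [644.0, -231.0, 36.0])]
top stick [([175.3, 221.5], 0.93, [358.0, 226.0, 18.0]), ([148.4, 172.9], 0.66, [496.0, 302.0, 18.0])]
top stick_nose [([165.8, 261.4], 0.93, [247.0, 253.0, 18.0]), ([142.8, 150.6], 0.82, [560.0, 318.0, 18.0]), ([199.5, 221.1], 0.81, [358.0, 158.0, 18.0])]
top cradle [([332.0, 141.1], 0.97, [583.0, -223.0, 0.0])]
top bay [([340.6, 114.6], 0.72, [651.0, -243.0, 36.0])]
[[-0.015, -1.0, -0.001, 13.1], [0.997, -0.015, 0.071, -442.794], [-0.071, 0.0, 0.997, -1250.45], [0.0, 0.0, 0.0, 1.0]] 447.87934980444106 253.01573778275724 190.25748643221445
```

View pics/top.png

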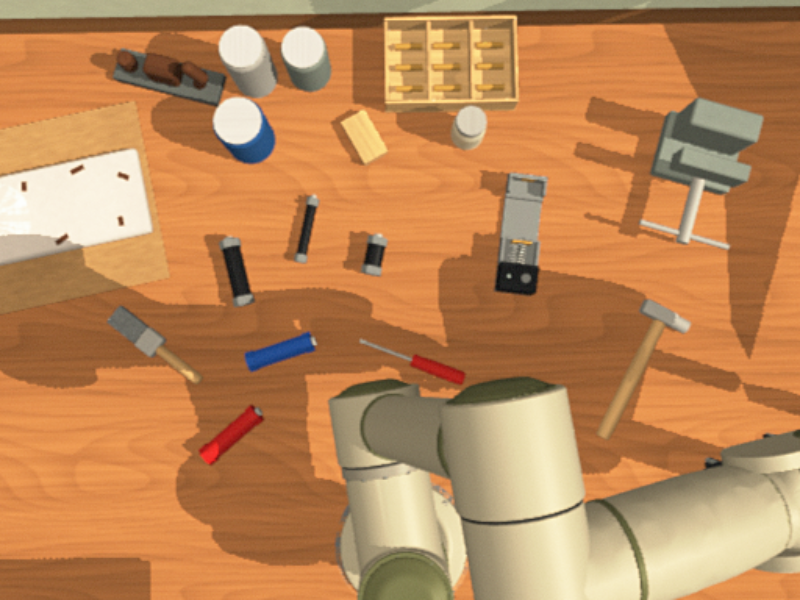

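View pics/scene.png

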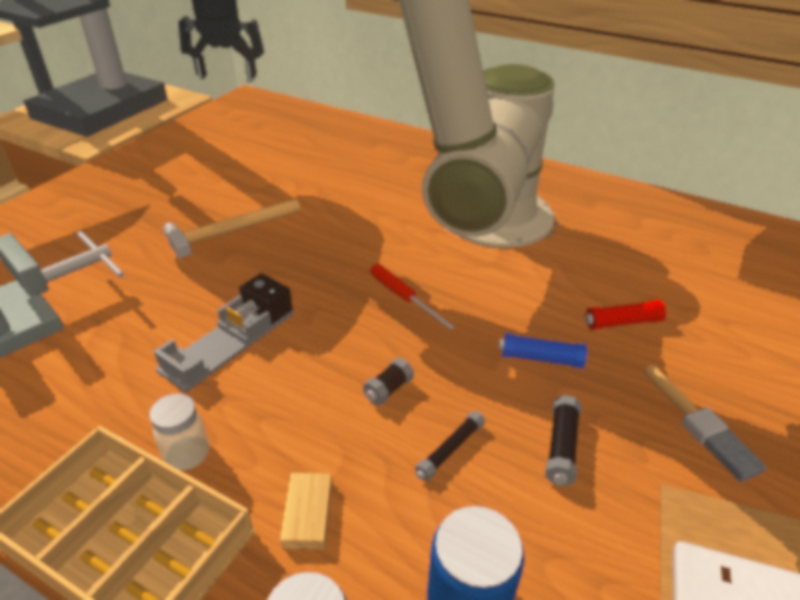

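The top view (800×600 picture) shows five candidates:
- thick long black stick at (237,271)
- slim black one at (307,228)
- short thick one at (375,254)
- blue look-alike at (280,351)
- red look-alike at (232,434)

The black one at (237,271) fits: it is both thick and long, with grey caps. The cradle is at (520,233), with its housing at the bottom, near the robot.

```bash
python3 - <<'E'
from h import *
c=np.load("top.npy",allow_pickle=True).item(); P=cloud(c)
im=c["color"][...,::-1]
cv2.imwrite("pics/crop.png",cv2.resize(np.hstack([im[135:205,125:195],im[105:195,305:375][:70],im[125:195,305:375]]),None,fx=3.7,fy=3.7,interpolation=2))
def sel(x0,x1,y0,y1,z0,z1):
    m=(P[...,0]>x0)&(P[...,0]<x1)&(P[...,1]>y0)&(P[...,1]<y1)&(P[...,2]>z0)&(P[...,2]<z1); return P[m]
for nm,b in(("stick",(410,580,255,345,10,45)),("short",(480,560,70,170,10,45)),("slim",(500,620,170,240,8,45)),("cradle",(420,700,-290,-160,5,70)),("housing",(420,700,-290,-160,45,70))):
    q=sel(*b); print(nm,len(q),"zmax",np.percentile(q[:,2],[50,98]).round(1))
    (cx,cy),(w,h),a=cv2.minAreaRect(q[:,:2].astype(np.float32)); print((cx,cy),(w,h),a)
    m=q[:,:2].mean(0); u,s,v=np.linalg.svd(q[:,:2]-m); print(m.round(1),np.degrees(np.arctan2(v[0,1],v[0,0])))
for n in("stick","cradle","stick_nose","bay"):print(n)
t=c["depth"]; print(P[100:200:10,20,2].round(1))
E
```

```text
stick 547 zmax [31.2 38.5]
(495.8432312011719, 293.22711181640625) (127.57179260253906, 37.10356903076172) 14.111044883728027
[493.3 290.3] -166.51547638745086
short 50 zmax [18.1 24.7]
(535.9105834960938, 156.5709228515625) (48.8338623046875, 27.332042694091797) 1.4915202856063843
[540.1 166. ] 179.12534860862198
slim 94 zmax [18.8 24. ]
(546.2750854492188, 181.3958282470703) (75.47844696044922, 20.897748947143555) 1.7782397270202637
[534.9 176.8] 174.6284009244821
cradle 1901 zmax [19.5 58.8]
(561.9625244140625, -225.37045288085938) (275.704833984375, 127.95460510253906) 0.03695211932063103
[ 551.6 -221.2] 171.90799382306398
housing 484 zmax [55.4 60.7]
(550.538818359375, -222.7240753173828) (68.4698257446289, 208.6752166748047) 81.3257064819336
[ 475.4 -210.5] 161.17238816759453
stick
cradle
stick_nose
bay
[ 1.2 23.2 24.  21.3 27.4 27.  27.6  5.5  3.7  4.2]
```

View pics/crop.png

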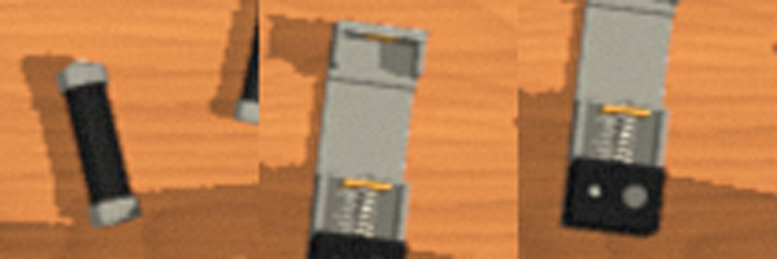

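The crop confirms it: the thick long stick has its stud at the far (top) end, and the cradle's wall is at the far end. Next I'll refine the cradle pose and write a pose-delta helper.

```bash
cat >> h.py <<'E'
from scipy.spatial.transform import Rotation as R
def tool():
    s=sense(); q=s["ee_rot"]; return np.array(s["eef_pos"]),R.from_quat([q[1],q[2],q[3],q[0]]),s
def target(xy,z,yaw,pitch):  # tool x along stick nose dir, tool z down; pitch = nose up
    return np.array([*xy,z]),R.from_euler("ZYX",[yaw,-pitch,0])*R.from_euler("x",np.pi)
def delta(p,r):
    p0,r0,s=tool(); 
    print("shift",r0.inv().apply(p-p0).round(1),"turn",(r0.inv()*r).as_rotvec().round(3),"j",np.round(s["joints"],2),"t",s["time_s"])
E
python3 - <<'E'
from h import *
c=np.load("top.npy",allow_pickle=True).item(); P=cloud(c)
x,y,z=P[...,0],P[...,1],P[...,2]
box=(x>430)&(x<690)&(y>-290)&(y<-170)
for nm,m in(("housing",(z>48)&(z<66)&(x<520)),("wall",(z>30)&(z<50)&(x>620)),("all",(z>4)&(np.ptp(c["color"].astype(int),axis=2)<35))):
    k=(m&box).astype(np.uint8); k=cv2.morphologyEx(k,cv2.MORPH_OPEN,np.ones((2,2),np.uint8)) 
    n,l,st,_=cv2.connectedComponentsWithStats(k); i=1+st[1:,4].argmax(); m=l==i; q=P[m][:,:2]
    print(nm,st[i],q.mean(0).round(1),np.median(z[m]).round(1),[np.round(t,1) for t in cv2.minAreaRect(q.astype(np.float32))])
M=np.linalg.inv(c["camera_from_world"])[:3,3]; print(M.round())
g=(c["color"][...,0]>170)&(c["color"][...,2]<90)&(c["color"][...,1]>120)&box
v,u=np.nonzero(g); print("gold",sorted(zip(v,u))[:40])
a=np.float32([world(c,*p,z=56) for p in((0,0),)]); p,r,s=tool(); print(p,r.as_matrix().round(2).tolist())
for yaw in(.24,.24+np.pi): delta(*target((493,292.5),120,yaw,0))
b=c["color"][...,::-1][100:195,300:370]; cv2.imwrite("pics/cr.png",cv2.resize(b,None,fx=6,fy=6,interpolation=2))
E
```

```text
housing [320 169  27  20 454] [ 468.8 -212.3] 55.4 [array([ 437. , -122.7]), array([ 70.3, 299.9]), np.float64(19.7)]
wall [328 112  24  15 108] [ 649.2 -247.8] 36.6 [array([ 640.4, -245.1]), array([38.9, 74.5]), np.float64(2.8)]
all [ 318  112   33   78 1697] [ 547.3 -221. ] 19.5 [array([ 473.9, -172. ]), array([157.2, 401.3]), np.float64(55.4)]
[ 353.    7. 1279.]
gold [(np.int64(104), np.int64(354)), (np.int64(105), np.int64(313)), (np.int64(105), np.int64(314)), (np.int64(105), np.int64(316)), (np.int64(105), np.int64(317)), (np.int64(105), np.int64(318)), (np.int64(105), np.int64(319)), (np.int64(105), np.int64(320)), (np.int64(105), np.int64(321)), (np.int64(105), np.int64(322)), (np.int64(105), np.int64(323)), (np.int64(105), np.int64(324)), (np.int64(105), np.int64(325)), (np.int64(105), np.int64(326)), (np.int64(105), np.int64(327)), (np.int64(105), np.int64(328)), (np.int64(105), np.int64(329)), (np.int64(105), np.int64(330)), (np.int64(105), np.int64(331)), (np.int64(105), np.int64(332)), (np.int64(105), np.int64(333)), (np.int64(105), np.int64(334)), (np.int64(105), np.in
[... 163 characters left out ...]
(340)), (np.int64(105), np.int64(341)), (np.int64(105), np.int64(342)), (np.int64(105), np.int64(343)), (np.int64(105), np.int64(344)), (np.int64(105), np.int64(345)), (np.int64(105), np.int64(346)), (np.int64(105), np.int64(347)), (np.int64(105), np.int64(348)), (np.int64(105), np.int64(349)), (np.int64(105), np.int64(350)), (np.int64(105), np.int64(351)), (np.int64(105), np.int64(352))]
[ 192.18714546 -488.55981113  231.29313977] [[0.93, 0.37, 0.0], [0.37, -0.93, 0.0], [0.0, -0.0, -1.0]]
shift [ 565.9 -616.7  111.3] turn [-0.    -0.     0.135] j [-1.42  0.31  1.5   0.    1.33 -0.22] t 1.0
shift [ 565.9 -616.7  111.3] turn [ 0.    -0.    -3.007] j [-1.42  0.31  1.5   0.    1.33 -0.22] t 1.0
```

View pics/cr.png

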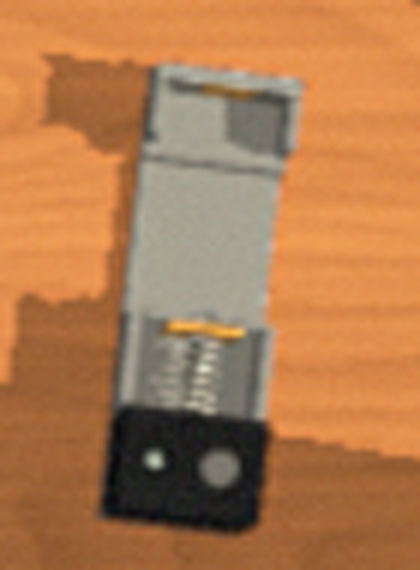

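The crop shows the housing top with corners near (117,408), (270,420), (100,516) and (255,530). The brass plate spans (168,326)–(244,332), and the far wall edge spans (157,66)–(302,80). I'll turn these into a cradle pose.

```bash
python3 - <<'E'
from h import *
c=np.load("top.npy",allow_pickle=True).item()
pts=[((117,408),-86,34,56),((270,420),-86,-34,56),((100,516),-136,34,56),((255,530),-136,-34,56),((157,66),78,34,40),((302,80),78,-34,40),((206,331),-44,0,49)]
W=np.array([world(c,u/6+300-.4,v/6+100-.4,z=z)[:2] for (u,v),_,_,z in pts]); C=np.array([[a,b] for _,a,b,_ in pts],float)
print(W.round(1).tolist())
from scipy.optimize import least_squares
f=lambda p,idx=slice(None):(R.from_euler("z",p[2]).as_matrix()[:2,:2]@C[idx].T).T+p[:2]-W[idx]
for idx in([0,1,2,3,4,5,6],[0,1,2,3],[0,1,2,3,6]):
    s=least_squares(lambda p:f(p,idx).ravel(),[583,-223,-.1]); print(idx,s.x.round(3),s.fun.reshape(-1,2).round(1).tolist())
E
python3 -m jog '[{"tx":35,"ty":-40},{"tx":35,"ty":-40},{"tx":35,"ty":-40},{"tx":35,"ty":-40},{"tx":35,"ty":-40}]' 100
```

```text
[[499.7, -176.0], [493.1, -245.8], [450.3, -166.9], [442.8, -237.5], [662.3, -201.2], [654.6, -268.8], [535.7, -219.0]]
[0, 1, 2, 3, 4, 5, 6] [ 5.80989e+02 -2.23354e+02 -1.46000e-01] [[1.1, -1.2], [-2.2, 1.3], [1.1, -3.0], [-1.3, 0.3], [0.8, 0.1], [-1.4, 0.4], [1.8, 2.0]]
[0, 1, 2, 3] [ 5.81605e+02 -2.20365e+02 -1.25000e-01] [[0.8, 0.0], [-1.1, 2.4], [0.6, -2.8], [-0.3, 0.3]]
[0, 1, 2, 3, 6] [ 5.80864e+02 -2.23252e+02 -1.46000e-01] [[1.0, -1.1], [-2.3, 1.4], [1.0, -2.9], [-1.4, 0.4], [1.7, 2.1]]schema error: expected keys tx, ty, tz, ax, ay, az, jaw
```

The cradle is at (581, -223) with yaw -0.146, with residuals of up to 3 mm. Rows need all seven keys.

```bash
python3 -m jog '[{"tx":35,"ty":-40,"tz":0,"ax":0,"ay":0,"az":0,"jaw":-1},{"tx":35,"ty":-40,"tz":0,"ax":0,"ay":0,"az":0.1,"jaw":-1},{"tx":35,"ty":-40,"tz":0,"ax":0,"ay":0,"az":0.035,"jaw":-1},{"tx":35,"ty":-40,"tz":0,"ax":0,"ay":0,"az":0,"jaw":-1},{"tx":35,"ty":-40,"tz":0,"ax":0,"ay":0,"az":0,"jaw":-1}]' 100
python3 -c "
from h import *
delta(*target((493,292.5),120,.24,0))"
```

```text
time_s: 1.62
eef_pos: [300.3, -244.6, 231.5]
ee_rot: [0.0, 0.993, 0.119, 0.0]
force: [1.2, -1.5, -0.1]
grip_width: 1.003
grip_force: 0.0
shift [ 314.4 -476.2  111.3] turn [ 0.001 -0.    -0.001] j [-0.99  0.    1.87  0.    1.27  0.34] t 1.625
```

```bash
python3 -m jog '[{"tx":31,"ty":-48,"tz":0,"ax":0,"ay":0,"az":0,"jaw":-1},{"tx":31,"ty":-48,"tz":0,"ax":0,"ay":0,"az":0,"jaw":-1},{"tx":31,"ty":-48,"tz":0,"ax":0,"ay":0,"az":0,"jaw":-1},{"tx":31,"ty":-48,"tz":0,"ax":0,"ay":0,"az":0,"jaw":-1},{"tx":31,"ty":-48,"tz":0,"ax":0,"ay":0,"az":0,"jaw":-1}]'
python3 -m jog '[{"tx":31,"ty":-48,"tz":0,"ax":0,"ay":0,"az":0,"jaw":-1},{"tx":31,"ty":-48,"tz":10,"ax":0,"ay":0,"az":0,"jaw":-1},{"tx":31,"ty":-48,"tz":20,"ax":0,"ay":0,"az":0,"jaw":-1},{"tx":31,"ty":-48,"tz":40,"ax":0,"ay":0,"az":0,"jaw":-1},{"tx":31,"ty":-44,"tz":40,"ax":0,"ay":0,"az":0,"jaw":-1}]'
python3 - <<'E'
from h import *
c=capture("top"); np.save("t2.npy",c,allow_pickle=True); s=capture("scene")
for n,cc in(("top",c),("scene",s)):
    for q in("stick","stick_nose"): print(n,q,[(np.round(d["centre"],1).tolist(),round(d["conf"],2),world(cc,*d["centre"],z=18).round(0).tolist()) for d in place_of(q,n)][:4])
delta(*target((493,292.5),1,.24,0))
cv2.imwrite("pics/a.png",np.vstack([cv2.resize(s["color"][...,::-1][190:340,260:460],None,fx=3,fy=3)]))
E
```

```text
time_s: 2.25
eef_pos: [393.8, 25.6, 231.6]
ee_rot: [0.0, 0.993, 0.12, 0.0]
force: [0.2, -1.7, -0.4]
grip_width: 1.001
grip_force: 0.0
time_s: 2.88
eef_pos: [485.1, 282.8, 127.3]
ee_rot: [-0.0, 0.993, 0.12, 0.001]
force: [0.2, -0.1, 0.9]
grip_width: 0.999
grip_force: 0.0
top stick [([177.5, 224.2], 0.61, [350.0, 220.0, 18.0]), ([147.4, 174.5], 0.46, [492.0, 305.0, 18.0])]
top stick_nose [([199.3, 215.1], 0.81, [375.0, 158.0, 18.0]), ([168.2, 264.2], 0.46, [240.0, 246.0, 18.0])]
scene stick [([343.8, 224.4], 0.74, [352.0, 208.0, 18.0]), ([359.3, 281.6], 0.67, [496.0, 292.0, 18.0]), ([397.2, 204.8], 0.57, [219.0, 300.0, 18.0])]
scene stick_nose [([318.5, 220.4], 0.98, [369.0, 151.0, 18.0]), ([357.4, 304.5], 0.66, [551.0, 306.0, 18.0])]
shift [ 10.4 -10.1 128.4] turn [ 0.    -0.002 -0.001] j [ 0.31  0.49  1.53 -0.    1.13  1.65] t 3.175
```

View pics/a.png

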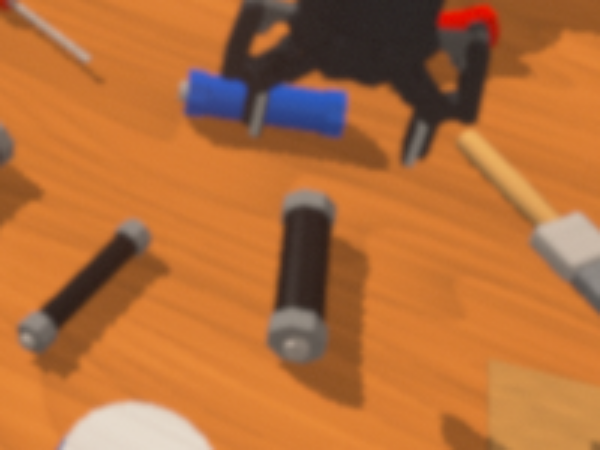

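The scene crop shows the open gripper above and behind the thick stick, whose stud at crop (297,345) faces away from the robot. The measurements agree, so I'm descending.

```bash
python3 -m jog '[{"tx":5,"ty":-5,"tz":30,"ax":0,"ay":0,"az":0,"jaw":-1},{"tx":5,"ty":-5,"tz":30,"ax":0,"ay":0,"az":0,"jaw":-1},{"tx":0,"ty":0,"tz":25,"ax":0,"ay":0,"az":0,"jaw":-1},{"tx":0,"ty":0,"tz":15,"ax":0,"ay":0,"az":0,"jaw":-1},{"tx":0,"ty":0,"tz":0,"ax":0,"ay":0,"az":0,"jaw":-1}]'
python3 -c "
from h import *
delta(*target((494,293),1,.24,0))"
```

```text
time_s: 3.8
eef_pos: [492.1, 292.4, 28.5]
ee_rot: [0.0, 0.993, 0.119, 0.0]
force: [0.1, 0.1, -0.1]
grip_width: 1.0
grip_force: 0.0
shift [ 2.  -0.2 27.5] turn [ 0.    -0.    -0.001] j [ 0.33  0.65  1.56 -0.    0.93  1.66] t 3.8
```

```bash
python3 -m jog '[{"tx":2,"ty":0,"tz":16,"ax":0,"ay":0,"az":0,"jaw":-1},{"tx":0,"ty":0,"tz":10,"ax":0,"ay":0,"az":0,"jaw":-1},{"tx":0,"ty":0,"tz":0,"ax":0,"ay":0,"az":0,"jaw":1},{"tx":0,"ty":0,"tz":0,"ax":0,"ay":0,"az":0,"jaw":1},{"tx":0,"ty":0,"tz":0,"ax":0,"ay":0,"az":0,"jaw":1}]' 110
python3 -m jog '[{"tx":0,"ty":0,"tz":0,"ax":0,"ay":0,"az":0,"jaw":1},{"tx":0,"ty":0,"tz":0,"ax":0,"ay":0,"az":0,"jaw":1},{"tx":0,"ty":0,"tz":0,"ax":0,"ay":0,"az":0,"jaw":1}]'
```

```text
time_s: 4.42
eef_pos: [494.2, 293.5, 2.6]
ee_rot: [-0.0, 0.993, 0.12, 0.0]
force: [1.7, -7.8, 9.8]
grip_width: 0.377
grip_force: 18.4
time_s: 4.8
eef_pos: [494.4, 293.6, 3.1]
ee_rot: [-0.0, 0.993, 0.12, 0.001]
force: [-1.7, -1.3, 5.1]
grip_width: 0.352
grip_force: 108.2
```

```bash
cat >> h.py <<'E'
CR=np.array([581,-223.]); CY=-.146; OFF=[0.,15.]  # stick origin in tool: along x, above tcp
def goal(tx,tz,a,yo=0):
    u=np.array([np.cos(a),np.sin(a)]); v=np.array([-u[1],u[0]])
    s=np.array([tx,tz])+(60-OFF[0])*u-OFF[1]*v
    xy=CR+R.from_euler("z",CY).as_matrix()[:2,:2]@[s[0],yo]
    return target(xy,s[1],CY,a)
E
python3 -m jog '[{"tx":0,"ty":0,"tz":-30,"ax":0,"ay":0,"az":0,"jaw":1},{"tx":0,"ty":0,"tz":-40,"ax":0,"ay":0,"az":0,"jaw":1},{"tx":0,"ty":0,"tz":-40,"ax":0,"ay":0,"az":0,"jaw":1},{"tx":0,"ty":0,"tz":-20,"ax":0,"ay":0,"az":0,"jaw":1},{"tx":0,"ty":0,"tz":0,"ax":0,"ay":0,"az":0,"jaw":1}]'
python3 -c "
from h import *
print(goal(-36,98,.3)[0]);delta(*goal(-36,98,.3)); print(goal(-36,98,.3)[1].as_matrix().round(2)); delta(*target(goal(-36,98,.3)[0][:2],130,.24,0))"
```

```text
time_s: 5.42
eef_pos: [494.4, 293.6, 133.3]
ee_rot: [-0.0, 0.993, 0.12, 0.001]
force: [-0.3, 0.2, -2.4]
grip_width: 0.356
grip_force: 109.0
[ 606.47900427 -226.74659332  101.40116506]
shift [-14.9 532.1  31.7] turn [-0.059  0.294  0.383] j [0.33 0.51 1.48 0.   1.15 1.66] t 5.425
[[ 0.95 -0.15  0.29]
 [-0.14 -0.99 -0.04]
 [ 0.3   0.   -0.96]]
shift [-14.8 532.1   3.1] turn [-0.    -0.003 -0.   ] j [0.33 0.51 1.48 0.   1.15 1.66] t 5.425
```

```bash
python3 -m jog '[{"tx":0,"ty":40,"tz":0,"ax":0,"ay":0,"az":0,"jaw":1},{"tx":-3,"ty":55,"tz":0,"ax":0,"ay":0,"az":0,"jaw":1},{"tx":-3,"ty":55,"tz":0,"ax":0,"ay":0,"az":0,"jaw":1},{"tx":-3,"ty":55,"tz":0,"ax":0,"ay":0,"az":0,"jaw":1},{"tx":-3,"ty":55,"tz":0,"ax":0,"ay":0,"az":0,"jaw":1}]'
python3 -m jog '[{"tx":-3,"ty":55,"tz":0,"ax":0,"ay":0,"az":0,"jaw":1},{"tx":0,"ty":55,"tz":0,"ax":0,"ay":0,"az":0,"jaw":1},{"tx":0,"ty":55,"tz":0,"ax":0,"ay":0,"az":0,"jaw":1},{"tx":0,"ty":55,"tz":0,"ax":0,"ay":0,"az":0,"jaw":1},{"tx":0,"ty":40,"tz":0,"ax":0,"ay":0,"az":0,"jaw":1}]'
python3 -c "
from h import *
delta(*goal(-36,98,.3))"
```

```text
time_s: 6.05
eef_pos: [543.5, 36.3, 130.7]
ee_rot: [-0.0, 0.993, 0.12, -0.001]
force: [0.6, 1.1, -2.4]
grip_width: 0.351
grip_force: 109.2
time_s: 6.68
eef_pos: [602.4, -217.4, 130.1]
ee_rot: [-0.001, 0.993, 0.119, -0.001]
force: [-0.1, 0.4, -2.0]
grip_width: 0.356
grip_force: 109.2
shift [ 1.8 10.1 28.7] turn [-0.059  0.298  0.381] j [-0.53  0.65  1.25 -0.    1.25  0.8 ] t 6.675
```

```bash
python3 -m jog '[{"tx":2,"ty":5,"tz":0,"ax":0,"ay":0,"az":0.13,"jaw":1},{"tx":0,"ty":0,"tz":0,"ax":0,"ay":0,"az":0.13,"jaw":1},{"tx":0,"ty":0,"tz":0,"ax":0,"ay":0,"az":0.126,"jaw":1},{"tx":0,"ty":0,"tz":0,"ax":0,"ay":0.15,"az":0,"jaw":1},{"tx":0,"ty":0,"tz":0,"ax":0,"ay":0.15,"az":0,"jaw":1}]'
python3 -m jog '[{"tx":0,"ty":0,"tz":0,"ax":0,"ay":0,"az":0,"jaw":1}]'
python3 - <<'E'
from h import *
delta(*goal(-36,98,.3))
for n in("top","scene"):
    c=capture(n); np.save(n+"3.npy",c,allow_pickle=True)
    p,r,s=tool(); M=c["camera_from_world"]
    for q,ox in(("stick",0),("stick_nose",66)):
        w=p+r.apply([ox,0,-15]); k=M[:3,:3]@w+M[:3,3]
        print(n,q,"pred",(c["cx"]+c["fx"]*k[0]/-k[2]).round(1),(c["cy"]-c["fy"]*k[1]/-k[2]).round(1),[(np.round(d["centre"],1).tolist(),round(d["conf"],2)) for d in place_of(q,n)])
    cv2.imwrite("pics/b%s.png"%n,cv2.resize(c["color"][...,::-1][(140 if n=="scene" else 80):(260 if n=="scene" else 200),(70 if n=="scene" else 270):(230 if n=="scene" else 430)],None,fx=4,fy=4,interpolation=2))
E
```

```text
time_s: 7.3
eef_pos: [605.5, -219.4, 130.5]
ee_rot: [0.011, 0.986, -0.072, 0.15]
force: [0.6, 0.5, -0.9]
grip_width: 0.356
grip_force: 109.0
time_s: 7.42
eef_pos: [603.9, -219.0, 130.2]
ee_rot: [0.01, 0.986, -0.073, 0.147]
force: [0.3, -0.2, -2.7]
grip_width: 0.351
grip_force: 109.0
shift [-4.9  7.4 28.6] turn [-0.002  0.005 -0.002] j [-0.58  0.52  1.5   0.16  0.86  1.05] t 7.425
top stick pred 339.9 123.9 [([144.1, 279.0], 0.89), ([178.1, 221.8], 0.61)]
top stick_nose pred 344.4 97.8 [([167.0, 261.4], 0.76), ([344.5, 94.2], 0.37)]
scene stick pred 121.1 182.1 [([349.5, 224.1], 0.95), ([122.3, 185.5], 0.85), ([401.1, 203.2], 0.72)]
scene stick_nose pred 93.5 189.8 [([96.4, 188.8], 0.86), ([374.1, 208.6], 0.74), ([317.7, 220.5], 0.63), ([138.3, 223.7], 0.57)]
```

View pics/bscene.png

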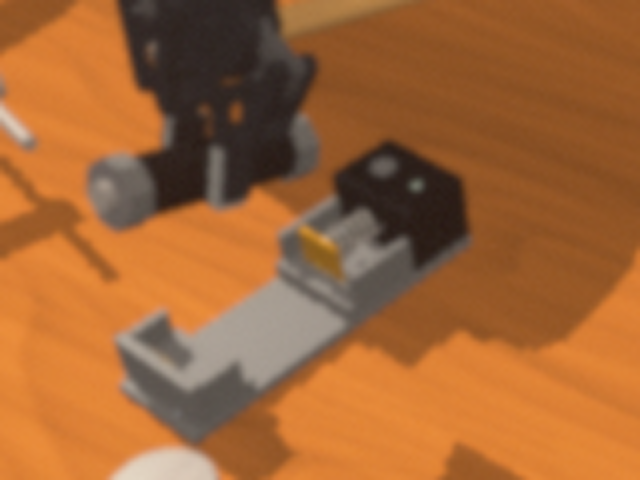

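The crop shows the stick held nose-up at (120,190), above and in line with the cradle. The network positions agree with the prediction to about 4 px. I'm lowering it in front of the spring plate.

```bash
python3 -c "
from h import *
delta(*goal(-33,38,.3))"
```

```text
shift [-23.    6.9  87.7] turn [-0.     0.001  0.   ] j [-0.58  0.52  1.5   0.16  0.86  1.05] t 7.725
```

```bash
python3 -m jog '[{"tx":-5,"ty":4,"tz":22,"ax":0,"ay":0,"az":0,"jaw":1},{"tx":-5,"ty":3,"tz":22,"ax":0,"ay":0,"az":0,"jaw":1},{"tx":-6,"ty":0,"tz":20,"ax":0,"ay":0,"az":0,"jaw":1},{"tx":-5,"ty":0,"tz":15,"ax":0,"ay":0,"az":0,"jaw":1},{"tx":-2,"ty":0,"tz":8,"ax":0,"ay":0,"az":0,"jaw":1}]'
python3 -m jog '[{"tx":0,"ty":0,"tz":0,"ax":0,"ay":0,"az":0,"jaw":1}]'
python3 - <<'E'
from h import *
delta(*goal(-33,38,.3)); delta(*goal(-66,38,.3))
c=capture("scene");c2=capture("top")
cv2.imwrite("pics/c.png",np.hstack([cv2.resize(c["color"][...,::-1][150:260,80:200],None,fx=3.3,fy=3.3,interpolation=2),cv2.resize(c2["color"][...,::-1][85:195,285:405],None,fx=3.3,fy=3.3,interpolation=2)]))
E
```

```text
time_s: 8.35
eef_pos: [608.7, -227.0, 41.4]
ee_rot: [0.011, 0.986, -0.072, 0.149]
force: [0.5, -0.4, -1.7]
grip_width: 0.353
grip_force: 109.0
time_s: 8.48
eef_pos: [608.8, -227.1, 42.1]
ee_rot: [0.011, 0.986, -0.072, 0.149]
force: [0.1, -0.3, -2.3]
grip_width: 0.352
grip_force: 109.0
shift [ 0.4 -0.   0.8] turn [-0.  0. -0.] j [-0.59  0.65  1.55  0.2   0.68  0.99] t 8.475
shift [-31.1  -0.   -8.9] turn [-0.  0. -0.] j [-0.59  0.65  1.55  0.2   0.68  0.99] t 8.475
```

View pics/c.png

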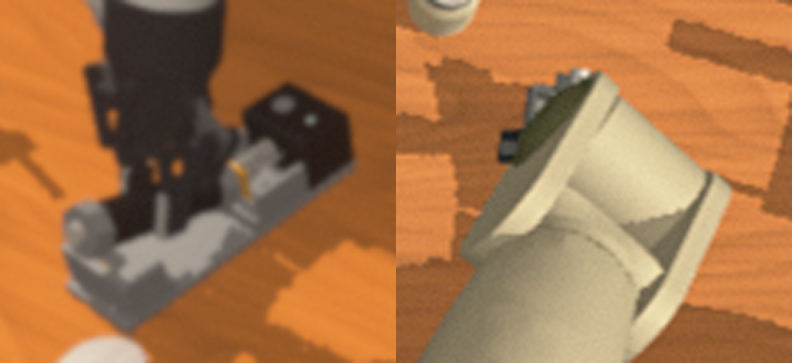

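The left crop shows the tail right at the brass plate (240,185) and the nose at (90,225) above the wall, centred laterally. I'm pushing now.

```bash
python3 -m jog '[{"tx":-7,"ty":0,"tz":-2,"ax":0,"ay":0,"az":0,"jaw":1},{"tx":-7,"ty":0,"tz":-2,"ax":0,"ay":0,"az":0,"jaw":1}]'
python3 -m jog '[{"tx":-6,"ty":0,"tz":-2,"ax":0,"ay":0,"az":0,"jaw":1},{"tx":-6,"ty":0,"tz":-2,"ax":0,"ay":0,"az":0,"jaw":1},{"tx":0,"ty":0,"tz":0,"ax":0,"ay":0,"az":0,"jaw":1}]'
python3 -c "
from h import *
delta(*goal(-66,38,.3));delta(*goal(-66,37,.15))"
```

```text
time_s: 8.82
eef_pos: [594.7, -225.4, 43.0]
ee_rot: [0.012, 0.986, -0.072, 0.15]
force: [5.8, -0.5, -0.4]
grip_width: 0.354
grip_force: 109.0
time_s: 9.2
eef_pos: [582.7, -223.8, 43.6]
ee_rot: [0.012, 0.986, -0.073, 0.151]
force: [8.6, 0.4, -2.3]
grip_width: 0.353
grip_force: 109.1
shift [-6.4 -0.5  0.3] turn [ 0.002 -0.004 -0.001] j [-0.61  0.6   1.63  0.22  0.64  0.95] t 9.2
shift [-9.6 -0.5 10. ] turn [ 0.002 -0.154 -0.001] j [-0.61  0.6   1.63  0.22  0.64  0.95] t 9.2
```

The force is 8.6 N, which means about 18 mm of compression and matches the model. I'll push 6 mm more, then tip down.

```bash
python3 -m jog '[{"tx":-6,"ty":0,"tz":0,"ax":0,"ay":0,"az":0,"jaw":1},{"tx":0,"ty":0,"tz":0,"ax":0,"ay":0,"az":0,"jaw":1}]'
python3 -c "
from h import *
delta(*goal(-66,38,.3));delta(*goal(-66,37.5,.2));delta(*goal(-66,37,.1));delta(*goal(-66,36.5,0))"
```

```text
time_s: 9.45
eef_pos: [577.7, -223.2, 42.6]
ee_rot: [0.012, 0.986, -0.073, 0.152]
force: [11.5, -0.1, 2.3]
grip_width: 0.355
grip_force: 109.1
shift [-1.4 -0.6  0.8] turn [ 0.002 -0.006 -0.001] j [-0.61  0.59  1.65  0.23  0.63  0.94] t 9.45
shift [-3.3 -0.6  7.2] turn [ 0.002 -0.106 -0.001] j [-0.61  0.59  1.65  0.23  0.63  0.94] t 9.45
shift [-5.9 -0.7 13.4] turn [ 0.002 -0.206 -0.001] j [-0.61  0.59  1.65  0.23  0.63  0.94] t 9.45
shift [-9.  -0.7 19.2] turn [ 0.002 -0.306 -0.001] j [-0.61  0.59  1.65  0.23  0.63  0.94] t 9.45
```

```bash
python3 -m jog '[{"tx":-1.5,"ty":0,"tz":3.2,"ax":0,"ay":-0.05,"az":0,"jaw":1},{"tx":-1,"ty":0,"tz":3.2,"ax":0,"ay":-0.05,"az":0,"jaw":1},{"tx":-1,"ty":0,"tz":3.2,"ax":0,"ay":-0.05,"az":0,"jaw":1},{"tx":-1,"ty":0,"tz":3.2,"ax":0,"ay":-0.05,"az":0,"jaw":1},{"tx":0,"ty":0,"tz":0,"ax":0,"ay":0,"az":0,"jaw":1}]'
python3 - <<'E'
from h import *
delta(*goal(-66,37,.1));delta(*goal(-66,36.5,0))
c=capture("scene")
cv2.imwrite("pics/d.png",cv2.resize(c["color"][...,::-1][150:260,80:200],None,fx=4.5,fy=4.5,interpolation=2))
E
```

```text
time_s: 10.07
eef_pos: [577.0, -222.9, 28.8]
ee_rot: [0.005, 0.996, -0.073, 0.053]
force: [9.7, -0.5, 3.0]
grip_width: 0.351
grip_force: 109.3
shift [-0.9 -0.5  0.7] turn [ 0.002 -0.007 -0.   ] j [-0.58  0.68  1.5   0.06  0.86  1.11] t 10.075
shift [-2.8 -0.5  7.1] turn [ 0.002 -0.107 -0.   ] j [-0.58  0.68  1.5   0.06  0.86  1.11] t 10.075
```

View pics/d.png

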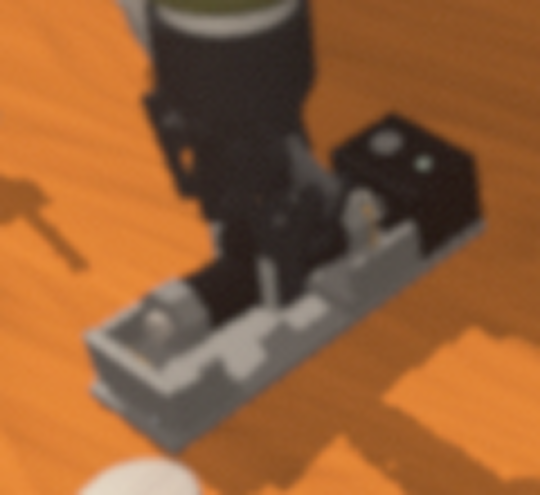

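The stud, at crop (155,320), is now inside the wall and still slightly raised. I'll tip it the rest of the way, then ease forward.

```bash
python3 -m jog '[{"tx":-1,"ty":0,"tz":3.3,"ax":0,"ay":-0.05,"az":0,"jaw":1},{"tx":-1,"ty":0,"tz":3.3,"ax":0,"ay":-0.055,"az":0,"jaw":1},{"tx":0,"ty":0,"tz":0,"ax":0,"ay":0,"az":0,"jaw":1}]'
python3 -m jog '[{"tx":3,"ty":0,"tz":0,"ax":0,"ay":0,"az":0,"jaw":1},{"tx":3,"ty":0,"tz":0,"ax":0,"ay":0,"az":0,"jaw":1},{"tx":0,"ty":0,"tz":0,"ax":0,"ay":0,"az":0,"jaw":1}]'
python3 -c "
from h import *
delta(*goal(-56,36,0))"
```

```text
time_s: 10.5
eef_pos: [575.5, -222.8, 21.8]
ee_rot: [0.001, 0.997, -0.073, 0.001]
force: [10.2, -1.9, 1.7]
grip_width: 0.35
grip_force: 109.5
time_s: 10.88
eef_pos: [580.8, -223.6, 21.8]
ee_rot: [0.001, 0.997, -0.073, 0.001]
force: [7.6, -1.2, 1.1]
grip_width: 0.353
grip_force: 109.5
shift [ 4.1 -0.6  0.8] turn [ 0.002 -0.001 -0.   ] j [-0.55  0.74  1.4  -0.    1.    1.16] t 10.875
```

```bash
python3 -m jog '[{"tx":2,"ty":0,"tz":0.5,"ax":0,"ay":0,"az":0,"jaw":1},{"tx":0,"ty":0,"tz":0,"ax":0,"ay":0,"az":0,"jaw":1}]' 
python3 -m jog '[{"tx":0,"ty":0,"tz":0,"ax":0,"ay":0,"az":0,"jaw":0},{"tx":0,"ty":0,"tz":0,"ax":0,"ay":0,"az":0,"jaw":-0.3},{"tx":0,"ty":0,"tz":0,"ax":0,"ay":0,"az":0,"jaw":-0.6},{"tx":0,"ty":0,"tz":0,"ax":0,"ay":0,"az":0,"jaw":-0.6},{"tx":0,"ty":0,"tz":0,"ax":0,"ay":0,"az":0,"jaw":-0.6}]'
python3 -c "
from h import *
print(sense()['time_s'])"
```

```text
time_s: 11.12
eef_pos: [582.7, -223.8, 21.3]
ee_rot: [0.001, 0.997, -0.073, 0.0]
force: [8.5, -0.2, 1.9]
grip_width: 0.351
grip_force: 109.5
time_s: 11.75
eef_pos: [581.0, -223.0, 19.7]
ee_rot: [-0.0, 0.997, -0.073, -0.003]
force: [-0.1, 0.1, -0.9]
grip_width: 0.802
grip_force: 0.0
11.75
```

Released with no residual force. I'm retreating straight up and checking.

```bash
python3 -m jog '[{"tx":0,"ty":0,"tz":-10,"ax":0,"ay":0,"az":0,"jaw":-0.6},{"tx":0,"ty":0,"tz":-30,"ax":0,"ay":0,"az":0,"jaw":-0.6},{"tx":0,"ty":0,"tz":-50,"ax":0,"ay":0,"az":0,"jaw":-0.6},{"tx":0,"ty":0,"tz":-50,"ax":0,"ay":0,"az":0,"jaw":-0.6},{"tx":0,"ty":0,"tz":-20,"ax":0,"ay":0,"az":0,"jaw":-0.6}]'
python3 -m jog '[{"tx":0,"ty":0,"tz":0,"ax":0,"ay":0,"az":0,"jaw":-0.6}]'
python3 - <<'E'
from h import *
c=capture("scene")
for q in("stick","stick_nose","bay"): print(q,[(np.round(d["centre"],1).tolist(),round(d["conf"],2),world(c,*d["centre"],z=36).round(0).tolist()) for d in place_of(q,"scene")])
print((CR+R.from_euler("z",CY).as_matrix()[:2,:2]@[4,0]).round(),(CR+R.from_euler("z",CY).as_matrix()[:2,:2]@[70,0]).round())
cv2.imwrite("pics/e.png",cv2.resize(c["color"][...,::-1][150:260,80:200],None,fx=5,fy=5,interpolation=2))
E
```

```text
time_s: 12.38
eef_pos: [582.6, -223.6, 183.9]
ee_rot: [0.001, 0.997, -0.073, -0.0]
force: [-0.8, -0.3, -0.1]
grip_width: 0.8
grip_force: 0.0
time_s: 12.5
eef_pos: [582.3, -223.4, 181.7]
ee_rot: [0.001, 0.997, -0.073, -0.001]
force: [0.0, -0.1, 0.8]
grip_width: 0.802
grip_force: 0.0
stick [([348.4, 224.3], 0.95, [366.0, 221.0, 36.0]), ([132.5, 214.2], 0.94, [586.0, -229.0, 36.0]), ([401.3, 200.8], 0.87, [221.0, 307.0, 36.0])]
stick_nose [([374.1, 206.8], 0.91, [277.0, 255.0, 36.0]), ([113.0, 230.3], 0.84, [648.0, -230.0, 36.0]), ([318.4, 221.6], 0.83, [392.0, 158.0, 36.0])]
bay [([111.3, 230.2], 0.77, [650.0, -234.0, 36.0])]
[ 585. -224.] [ 650. -233.]
```

View pics/e.png

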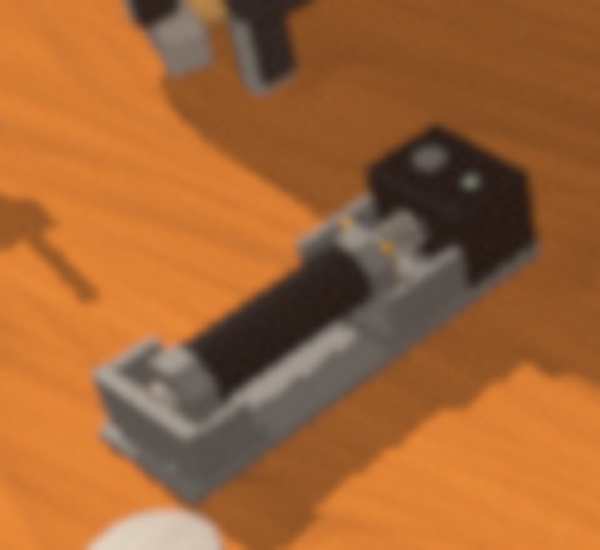

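The crop shows the stick flat in the bay, stud against the wall at (155,390) and tail on the pressed brass plate at (370,240). The gripper is clear. I'm handing the job in.

```bash
python3 -c "
from rig import *
print(finish_job())"
```

```text
the job is handed in; nothing more can be done
None
```

The job is handed in, with no verdict returned: the thick long stick lies flat in the cradle, its stud at the contact wall and the spring pressed behind it, and the gripper is clear.

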